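Hold the jar vacuum press in the green

TASK

Start the jar vacuum press by pushing the green button fully down and letting it come up again, then push the press's spring-loaded black handle down until its needle stands in the green (the handle about level) and keep it there: your program finishes while still holding the handle down in the green. Do not force the handle on through the red to its stop, do not press the red button, and leave the jars, bottle, cactus and pencil pot where they stand.

Things in the scene. Friction and masses are not known exactly. Their poses are not given: they have to be found in the camera images.
- press: grey jar press fixed to the desk: base plate 140 x 220 x 15 mm with a jar (68 mm across, lid top 95 mm above the desk) under a clear bell that follows the handle down. Origin: centre of the base's underside, under the jar; z up, y level from the pivot post towards the handle's free end, x along the pivot
- green_mark (a point): middle of the green part of the upright scale (34 mm wide, facing the press's +x; white above, green, red below), 200 mm above the desk, 160 mm from the pivot, 20 mm to the +x side of the handle's middle. A thin black needle on the handle moves over it. Same axes as press
- lever_pivot (a point): on the axis of the handle's hinge, in the middle of the handle's width, 200 mm above the desk and 90 mm from the jar's axis towards the press's -y. Same axes as press
- handle_top (a point): centre of the upper face of the handle's black flat paddle (42 mm wide, 75 mm long, 16 mm thick), where to push down; 210 mm along the handle from lever_pivot, 8 mm above the handle's centre line; moves with it. y axis outward along the handle, z normal to the upper face. The paddle reaches from 180 to 255 mm from the pivot
- lever (a joint): angle of the spring-loaded handle, rad: 0 = at rest, sloping up by 0.45 rad; grows as the free end is pushed down; 0.45 = handle level = middle of the green; green from 0.39 to 0.51, red above 0.51, stop at 0.60. A spring returns it at once if let go: at the paddle it takes about 3 N to start it and about 9 N to keep it level
- start (a joint): travel of the green start button, m: 0 = up, 0.008 = fully down; spring return, about 2 N to start it and 6 N to bottom it
- stop_top (a point): centre of the top of the red stop button, of the same size and height, on a yellow box 90 x 90 x 50 mm; not to be pressed. Green and red boxes may change places
- stop (a joint): travel of the red stop button, m: 0 = up
- start_top (a point): centre of the top of the green start button (36 mm across, in a black collar 52 mm across), on a plain grey box 90 x 90 x 50 mm fixed to the desk; it goes straight down. Unpressed it is 74 mm above the desk, and its collar's top 62 mm
- jar_pickle: jar of pickles, green lid, 74 mm across, 110 mm tall, loose; origin at the centre of its underside, z up
- jar_berry: jar of dark jam, red lid, 73 mm across, 100 mm tall, loose; origin at the centre of its underside, z up
- jar_honey: jar of honey, brass lid, 69 mm across, 90 mm tall, loose; origin at the centre of its underside, z up
- bottle_cherry: red swing-top bottle, 72 mm across, 242 mm tall, loose; origin at the centre of its underside, z up
- cactus: small cactus in a terracotta pot, 72 mm across, 95 mm tall, loose; origin at the centre of its underside, z up
- pencil_pot: dark steel pot of pencils, 68 mm across, 140 mm tall with the pencils, loose; origin at the centre of its underside, z up

How it is judged (in metres and radians):
On the way, in this order (a step that is already met when the one before it is completed fails the run):
1. the green button is fully down (value of joint start above 0.0065 m and value of joint lever below 0.1 rad), for 0.05 s.
2. the green button has been let up again (value of joint start below 0.0015 m and value of joint lever below 0.3 rad), for 0.1 s.
3. the robot holds the handle in the green (value of joint lever between 0.385 and 0.515 rad and value of joint start below 0.0015 m and contact force between any of the fingers, the arm and lever above 2 N), for 0.5 s.
At the end, for the whole second after the job is handed in: the robot still pushes on the handle (more than 2 N) and keeps it in the green (joint 0.385 to 0.515 rad) for the whole last second; both buttons are up (within 1.5 mm) and the loose things stand within 40 mm of where they were (all of step 3 and value of joint stop below 0.0015 m and distance of each of jar_pickle, jar_berry, jar_honey, bottle_cherry, cactus, pencil_pot from where it was at the start of the episode below 0.04 m); the arm keeps its last pose, push and grip.
It fails at once if the handle is forced through the red (beyond 0.56 rad) (value of joint lever above 0.56 rad).
It fails at once if the red button is pressed (more than 3 mm) (value of joint stop above 0.003 m).
It fails at once if a jar, the bottle, the cactus or the pencil pot is moved more than 40 mm or tipped over (distance of any of jar_pickle, jar_berry, jar_honey, bottle_cherry, cactus, pencil_pot from where it was at the start of the episode above 0.04 m or angle between any of jar_pickle, jar_berry, jar_honey, bottle_cherry, cactus, pencil_pot's own z axis and vertical above 0.5 rad).
It also fails if it takes over 40 s, if anything falls off the work surface, if the arm or the gripper's body presses on something with over 40 N, if the wrist force passes 120 N, or if a joint passes its speed limit or range.

ROBOT

A 6-joint arm with a two-finger parallel gripper is mounted at the origin on the work surface. World frame = base frame: x ahead of the robot, y to its left, z up, the work surface at z = 0. Lengths are in mm, angles in rad, forces in N, time in s.
With the tool pointing down it reaches from about 350 to 875 mm from the base axis. Payload 4.2 kg.
Tool frame: the origin (TCP) lies between the finger pads; the fingertips stand 11 mm ahead of it and the grasp point (between the pads) lies 8 mm behind it; z points along the fingers, y is the direction in which the jaws open and shut (so a half turn about z gives the same grasp; the last joint's range is limited). The gripper opens to 85 mm and grips with 20 to 120 N. Pads are 22 mm wide; open, the fingers measure 114 mm over their backs; the gripper's body (76 mm by 85 mm) begins 54 mm behind the grasp point. The pads swing forward as they close: fully open they stand 13 mm farther back than shut.
Start: joints at [-1.085, 0.385, 0.008, 0, -1.194, -0.259], TCP at [140.556, -608.969, 242.312] pointing down, gripper open.
Joint ranges: [-3.14, 3.14], [-1.21, 2.06], [-1.07, 1.41], [-3.16, 2.05], [-2.99, -0.16], [-3.1, 3.1]. Speed limits (rad/s): [2.79, 2.79, 3.14, 3.14, 3.14, 3.14].

INTERFACE

Orientations are given as a unit quaternion [x, y, z, w].
In Python, from bench import * gives the robot as it stands.
- The arm moves only by the tool servo_tool, never from a script. Its argument "rows" is a list of rows, each a list of 7 numbers: the opening, from 0 (shut) to 1 (fully open), then the shift along the tool's x, y, z in cm, then the turn, a rotation vector about the tool's x, y, z in degrees. A call has 1 to 12 rows; each row shifts and turns the commanded pose from where the row before left it, along the tool's axes as they then stand; what a row does not reach is not made up. A row lasts 1/10 s, in which the tool goes at most 50 mm and 8.59 degrees, less where a joint would pass 70% of its speed; a pose out of reach is approached as far as the arm can. A call is refused whole if a number of a shift passes 5 or a number of a turn 8.59, either way. A call with a gripper value outside its range is refused whole. The fingers move at their own pace and stop on an object; the grip force is fixed at half the most. Time passes only in rows, so rows that do not move let the fingers close. It gives the time, the measured TCP pose, the force and the opening at its end, in the units of the state.
- read_state(): the state, without advancing time (a new reading comes with each control period).
- get_image(name): name is "scene" or "top"; returns a dict with "image" (400x640x3 uint8, red, green, blue), "mtx" (3x3 intrinsics, pixels), "extrinsics" (4x4, takes a point from camera to world coordinates). Camera axes: x right, y up, looking along -z (the intrinsics and any distortion apply to the point x, -y, -z); pixel columns grow to the right and rows downward; lengths in mm; the calibration is good to about 2 mm. A picture is of the moment at which its call begins. There is no depth.
- job_done(): hands the job in, once; it reports no verdict.
The state is a dict: "clock": time; "joints": joint angles; "joint_vel": joint speeds; "joint_efforts": joint torques, N m; "position": TCP position; "ee_rot": TCP orientation; "contact_force": force on the tool from outside, world axes, zero at the start; "wrist_torque": the same for the moment, N m; "gripper_width": finger opening in mm.
Only numpy, scipy, OpenCV 4.12 (cv2) and the standard library are available. Lean on these libraries where they do the work, as an engineer would, in place of code of your own. Each camera call takes 0.05 s, during which the arm holds its last target. There are 200 camera calls.

## Working session

There is one attempt and no reset: what is moved stays moved. The work goes in short steps, Python scripts to look and compute and a tool call to move; the robot and the scene stay as the last step left them, time stands still between calls to the robot, and variables do not carry over. Pictures are saved under pics/ and viewed, about 8 in all and at most 12, crops included, and the job is handed in when it is done.

Besides the shell and the picture viewer there is one more tool, called after ">>>" by a JSON object that holds its "fn" and its "kwargs". servo_tool: Moves the arm, as the interface text tells. Its arguments: {"type":"object","properties":{"rows":{"type":"array","items":{"type":"array","items":{"type":"number"}}}},"required":["rows"]}

```bash
mkdir -p pics; ls; python3 - <<'E'
from bench import *
import cv2,numpy as np
for n in("scene","top"):
    d=get_image(n); cv2.imwrite(f"pics/{n}0.png",d["image"][:,:,::-1]); print(n,d["mtx"].round(2).tolist(),d["extrinsics"].round(4).tolist(),[k for k in d])
print(read_state())
E
```

```text
pics
scene [[416.89, 0.0, 315.2], [0.0, 416.89, 197.59], [0.0, 0.0, 1.0]] [[0.845, -0.4082, 0.3456, 1034.0545], [0.5346, 0.6251, -0.5688, -706.0192], [0.0162, 0.6654, 0.7463, 1151.4124], [0.0, 0.0, 0.0, 1.0]] ['image', 'mtx', 'extrinsics']
top [[500.35, 0.0, 326.37], [0.0, 500.35, 200.56], [0.0, 0.0, 1.0]] [[0.0194, 0.9926, -0.1198, 395.5657], [-0.9996, 0.0214, 0.0156, 19.5047], [0.0181, 0.1195, 0.9927, 1821.6269], [0.0, 0.0, 0.0, 1.0]] ['image', 'mtx', 'extrinsics']
{'clock': 0.1, 'joints': array([-1.08541637e+00,  3.85431795e-01,  6.76947022e-03, -4.43957650e-04,
       -1.19399913e+00, -2.58612286e-01]), 'joint_vel': array([ 0.00058903, -0.00089762,  0.00362042,  0.0014876 ,  0.00040697,
        0.00112834]), 'joint_efforts': array([-3.12057819e-04, -3.93318558e+01,  1.88930404e+01,  4.19801205e+00,
       -2.57564818e-03,  8.82507209e-06]), 'position': array([ 140.43264117, -608.50359615,  241.36125124]), 'ee_rot': array([-1.13059656e-01,  9.93587742e-01,  9.43776989e-04, -1.46746712e-04]), 'contact_force': array([ 0.02859083, -0.41775671,  0.01646541]), 'wrist_torque': array([-0.01351557,  0.01685234,  0.05853267]), 'gripper_width': 85.22845072546636}
```

View pics/scene0.png

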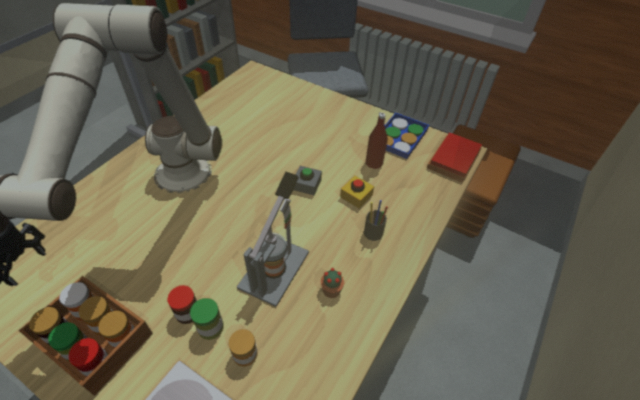

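View pics/top0.png

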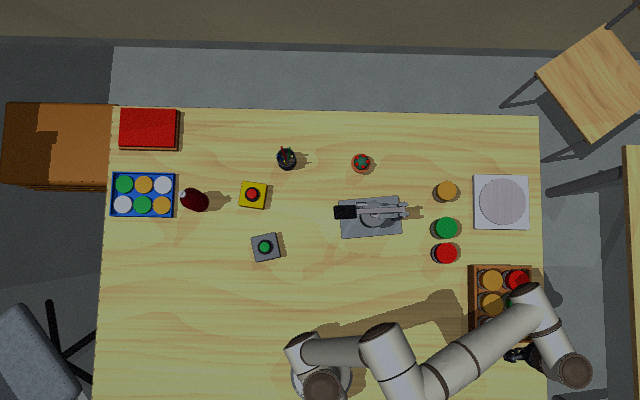

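The scene view shows the press at about (275,265) with its handle end up at (287,185), the green button at (307,174) and the red one at (358,185). In the top view the green button is at (265,247), the red at (253,194), the paddle at (345,212) and the pivot near (405,210).

```bash
cat >h.py <<'E'
import cv2,numpy as np
from bench import *
def ray(d,u,v):
    K,E=d["mtx"],d["extrinsics"]
    r=E[:3,:3]@np.array([(u-K[0,2])/K[0,0],-(v-K[1,2])/K[1,1],-1]); return E[:3,3],r
def onz(d,u,v,z):
    o,r=ray(d,u,v); return o+r*(z-o[2])/r[2]
def tri(d1,p1,d2,p2):
    (a,r),(b,s)=ray(d1,*p1),ray(d2,*p2)
    k=np.linalg.lstsq(np.c_[r,-s],b-a,rcond=None)[0]
    return (a+k[0]*r+b+k[1]*s)/2, np.linalg.norm(a+k[0]*r-b-k[1]*s)
def proj(d,P):
    E=d["extrinsics"];c=E[:3,:3].T@(np.array(P)-E[:3,3]);K=d["mtx"]
    return K[0,2]+K[0,0]*c[0]/-c[2],K[1,2]-K[1,1]*c[1]/-c[2]
def blob(d,box,f):
    x0,y0,x1,y1=box; h=cv2.cvtColor(d["image"],cv2.COLOR_RGB2HSV)[y0:y1,x0:x1].astype(int)
    m=f(h[...,0],h[...,1],h[...,2]).astype(np.uint8)
    n,l,s,c=cv2.connectedComponentsWithStats(m); 
    i=1+np.argmax(s[1:,4]); q=cv2.minAreaRect(np.argwhere(l==i)[:,::-1].astype(np.float32))
    return (c[i]+[x0,y0]),s[i,4],(q[0][0]+x0,q[0][1]+y0),q[1],q[2]
E
python3 - <<'E'
from h import *
t=get_image("top");s=get_image("scene")
G=lambda h,S,v:(h>45)&(h<85)&(S>120)&(v>40)
R=lambda h,S,v:((h<6)|(h>174))&(S>150)&(v>60)
B=lambda h,S,v:(v<45)
g=blob(t,(245,230,290,265),G);r=blob(t,(238,180,270,210),R);b=blob(t,(328,200,358,225),B)
gs=blob(s,(290,160,325,195),G);rs=blob(s,(335,170,380,205),R);bs=blob(s,(270,165,303,205),lambda h,S,v:v<60)
for n,p,q in(("g",g,gs),("r",r,rs),("b",b,bs)): print(n,p,q,*tri(t,p[0],s,q[0]))
print("g74",onz(t,*g[0],74),onz(s,*gs[0],74),"r74",onz(t,*r[0],74))
gb=blob(t,(325,190,410,245),lambda h,S,v:(S<60)&(v>60)); print("base",gb,onz(t,*gb[2],15))
c=[cv2.resize(t["image"][180:250,320:430],None,fx=7,fy=7,interpolation=2)]
cv2.imwrite("pics/c1.png",c[0][:,:,::-1])
cv2.imwrite("pics/c2.png",cv2.resize(s["image"][160:305,230:340],None,fx=4,fy=4,interpolation=2)[:,:,::-1])
E
```

```text
Traceback (most recent call last):
  File "h.py", line 19, in blob
    i=1+np.argmax(s[1:,4]); q=cv2.minAreaRect(np.argwhere(l==i)[:,::-1].astype(np.float32))
        ~~~~~~~~~^^^^^^^^^
ValueError: attempt to get argmax of an empty sequence
```

```bash
python3 - <<'E'
from h import *
t=get_image("top");s=get_image("scene")
cv2.imwrite("pics/c1.png",cv2.resize(t["image"][180:250,320:430],None,fx=7,fy=7,interpolation=2)[:,:,::-1])
cv2.imwrite("pics/c2.png",cv2.resize(s["image"][160:305,230:340],None,fx=4,fy=4,interpolation=2)[:,:,::-1])
G=lambda h,S,v:(h>40)&(h<90)&(S>70)&(v>30)
R=lambda h,S,v:((h<8)|(h>172))&(S>120)&(v>50)
def B(h,S,v): print("minv",v.min()); return v<v.min()+25
I=dict(g=[(t,(245,230,290,265),G),(s,(290,160,325,195),G)],r=[(t,(238,180,270,210),R),(s,(335,170,380,205),R)],
 b=[(t,(328,200,358,225),B),(s,(270,165,303,205),B)],base=[(t,(325,190,410,245),lambda h,S,v:(S<60)&(v>60))])
for n,L in I.items():
    P=[]
    for d,bx,f in L:
        try: q=blob(d,bx,f);P.append(q[0]);print(n,*q, onz(d,*q[0],74 if n!="base" else 15).round(1))
        except Exception as e: print(n,e)
    if len(P)>1: print(tri(t,P[0],s,P[1]))
E
```

```text
g [264.         246.67777778] 90 (264.0, 246.5) (9.0, 10.0) 90.0 [440.6 205.4  74. ]
g [306.54411765 171.61764706] 68 (306.50000190734863, 171.5) (8.485280990600586, 8.485280990600586) 45.0 [440.4 205.5  74. ]
(array([440.55150647, 205.37936992,  74.17501677]), np.float64(0.05634662619920688))
r [251.12941176 193.42352941] 85 (251.0, 193.5) (9.0, 10.0) 90.0 [626.1 256.9  74. ]
r [357.66666667 183.23529412] 51 (357.7000026702881, 183.39999961853027) (6.708203315734863, 8.049844741821289) 63.43495178222656 [625.7 256.4  74. ]
(array([625.84709887, 256.79696909,  73.83039944]), np.float64(0.5642149341658134))
minv 0
b [345.01953125 211.69921875] 256 (344.5, 211.5) (13.0, 21.0) 90.0 [568.5 -74.3  74. ]
minv 52
b [288.82835821 185.24626866] 402 (291.17241287231445, 186.56896591186523) (23.397611618041992, 25.068870544433594) 21.801406860351562 [425.3 113.5  74. ]
(array([549.28934891, -59.79684358, 298.49478111]), np.float64(7.672197770470498))
base [373.15959004 216.92972182] 2049 (373.7541084289551, 216.2950782775879) (38.38715362548828, 68.98822784423828) 84.80557250976562 [ 557.5 -179.9   15. ]
```

View pics/c1.png

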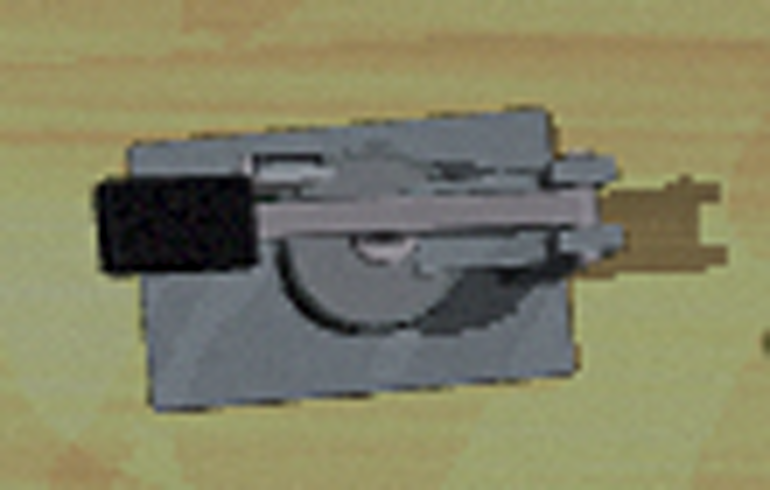

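View pics/c2.png

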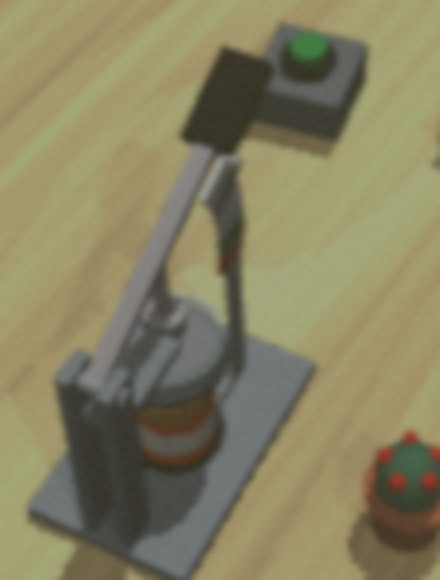

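The crops give the base plate's corners in c1 (130,145), (548,108), (575,372) and (152,408), with the paddle at the left, +y end. I'll work out the press frame and the tool-axis shifts.

```bash
cat >>h.py <<'E'
from scipy.spatial.transform import Rotation as Ro
def delta(P,st=None):
    st=st or read_state(); return (Ro.from_quat(st["ee_rot"]).inv().apply(np.array(P)-st["position"])/10).round(2)
E
python3 - <<'E'
from h import *
t=get_image("top");s=get_image("scene")
c=[onz(t,320+u/7-.43,180+v/7-.43,15)[:2] for u,v in((130,145),(548,108),(575,372),(152,408))]
c=np.array(c);o=c.mean(0);y=(c[0]+c[3]-c[1]-c[2])/2;print("size",np.linalg.norm(y),np.linalg.norm((c[0]+c[1]-c[2]-c[3])/2))
y/=np.linalg.norm(y);x=np.array([y[1],-y[0]]);print("o",o,"y",y)
for n,a,z in(("top rest",95.6,298.5),("level contact",115,208)):
    P=[*(o+a*y),z];print(n,np.round(P,1),proj(t,P),proj(s,P))
print(proj(t,[*(o+20*x+70*y),200]),proj(s,[*(o+20*x+70*y),200]))
st=read_state();m=np.array([480,-200,430]);print(delta(m),delta(st["position"]+[440.5-480,405.4,-290]))
E
```

```text
size 219.44147866438098 137.526589905878
o [ 559.21760969 -167.63703112] y [-0.10741274  0.99421452]
top rest [548.9 -72.6 298.5] (np.float64(348.4199675621129), np.float64(210.910121746392)) (np.float64(284.7467226026444), np.float64(188.12666558411448))
level contact [546.9 -53.3 208. ] (np.float64(340.73701149279293), np.float64(214.18826550142734)) (np.float64(289.06261974124044), np.float64(204.58711101249884))
(np.float64(353.78589808138355), np.float64(207.14460126533336)) (np.float64(287.7979703919815), np.float64(219.14083697081168))
[-42.27  32.22 -18.77] [-5.27 40.38 29.01]
```

>>> {"fn": "servo_tool", "kwargs": {"rows": [[0,0,0,-4.5,0,0,0],[0,-1,0.5,-4.4,0,0,0],[0,-3.6,2.7,-1,0,0,0],[0,-3.8,2.9,-1,0,0,0],[0,-3.8,2.9,-1,0,0,0],[0,-3.8,2.9,-1,0,0,0],[0,-3.8,2.9,-1,0,0,0],[0,-3.8,2.9,-1,0,0,0],[0,-3.8,2.9,-1,0,0,0],[0,-3.8,2.9,-1,0,0,0],[0,-3.8,2.9,-1,0,0,0],[0,-3.8,2.9,-1,0,0,0]]}}

```text
clock: 1.6
position: [453.4, -234.4, 432.2]
ee_rot: [-0.113, 0.994, -0.0, 0.0]
contact_force: [0.5, -0.9, 0.1]
gripper_width: -0.2
```

>>> {"fn": "servo_tool", "kwargs": {"rows": [[0,-0.8,4.2,0,0,0,0],[0,-0.8,4.2,0,0,0,0],[0,-0.8,4.2,0,0,0,0],[0,-0.8,4.2,0,0,0,0],[0,-0.8,4.2,0,0,0,0],[0,-0.8,4.2,0,0,0,0],[0,-0.8,4.2,0,0,0,0],[0,-0.8,4.2,2,0,0,0],[0,-0.8,4.2,4.5,0,0,0],[0,-0.8,4.2,4.5,0,0,0],[0,0,0,4.5,0,0,0],[0,0,0,0,0,0,0]]}}

```text
clock: 2.8
position: [433.0, 173.0, 287.5]
ee_rot: [-0.114, 0.993, -0.003, -0.007]
contact_force: [0.6, 0.1, -0.6]
gripper_width: 0.2
```

```bash
python3 -c "
from h import *
print(read_state()['position'],delta([440.5,205.4,110]))"
```

```text
[432.98568797 172.98617314 287.54945894] [-1.72  3.07 17.72]
```

>>> {"fn": "servo_tool", "kwargs": {"rows": [[0,-0.8,1.5,4,0,0,0],[0,-0.8,1.5,4,0,0,0],[0,0,0,4,0,0,0],[0,0,0,3,0,0,0],[0,0,0,0,0,0,0],[0,0,0,0,0,0,0]]}}

```text
clock: 3.4
position: [447.6, 207.9, 146.1]
ee_rot: [-0.113, 0.994, 0.0, 0.002]
contact_force: [0.7, 0.7, -0.4]
gripper_width: -0.1
```

```bash
python3 -c "
from h import *
print(read_state()['position'],delta([440.5,205.4,85]))
s=get_image('scene')['image'][130:210,265:365]
cv2.imwrite('pics/d1.png',cv2.resize(s,None,fx=6,fy=6,interpolation=2)[:,:,::-1])"
```

```text
[447.5769423  207.90976953 146.14373466] [ 0.77 -0.09  6.11]
```

View pics/d1.png

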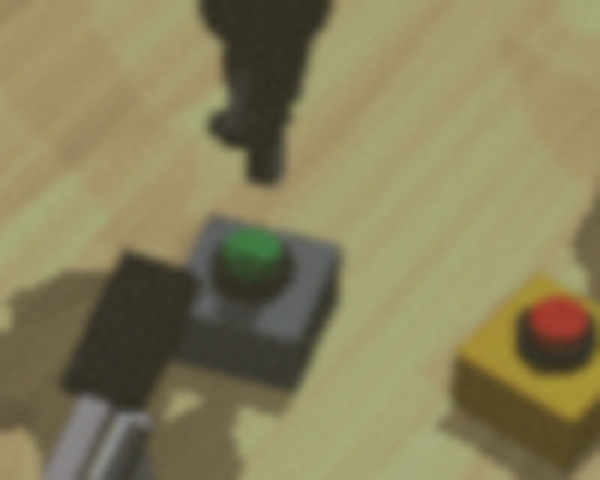

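The closed tip at (265,183) stands just above the green button at (250,245), and the paddle at (130,330) is clear. I'll centre the tip and push.

>>> {"fn": "servo_tool", "kwargs": {"rows": [[0,0.8,-0.1,2,0,0,0],[0,0,0,2,0,0,0],[0,0,0,1.2,0,0,0],[0,0,0,0.6,0,0,0],[0,0,0,0.5,0,0,0],[0,0,0,0.3,0,0,0],[0,0,0,0.2,0,0,0],[0,0,0,0,0,0,0]]}}

```text
clock: 4.25
position: [439.5, 205.4, 77.2]
ee_rot: [-0.114, 0.994, 0.001, 0.002]
contact_force: [-0.8, -0.2, 6.0]
gripper_width: 0.4
```

>>> {"fn": "servo_tool", "kwargs": {"rows": [[0,0,0,0.1,0,0,0],[0,0,0,0.1,0,0,0],[0,0,0,0,0,0,0]]}}

```text
clock: 4.55
position: [439.6, 205.4, 76.9]
ee_rot: [-0.114, 0.993, 0.001, 0.002]
contact_force: [-3.9, -1.3, 16.8]
gripper_width: 0.4
```

Force rose from 6 to 17 N over only 0.3 mm, so the button is bottomed. I'll let it up and rise.

>>> {"fn": "servo_tool", "kwargs": {"rows": [[0,0,0,-2,0,0,0],[0,0,0,-4.5,0,0,0],[0,0,0,-4.5,0,0,0],[0,0,0,-4.5,0,0,0],[0,0,0,-4.5,0,0,0],[0,0,0,-4.5,0,0,0],[0,0,0,-4.5,0,0,0],[0,0,0,-1,0,0,0],[0,0,0,0,0,0,0],[0,0,0,0,0,0,0]]}}

```text
clock: 5.55
position: [437.5, 204.2, 372.4]
ee_rot: [-0.113, 0.994, -0.0, -0.001]
contact_force: [0.2, 0.3, -0.5]
gripper_width: -0.1
```

```bash
python3 -c "
from h import *
print(read_state()['position'],read_state()['contact_force'],delta([547,-53,365]))"
```

```text
[437.47490006 204.19313958 372.39077371] [ 0.20784085  0.34923668 -0.4951721 ] [ -4.9  -27.52   0.73]
```

>>> {"fn": "servo_tool", "kwargs": {"rows": [[0,-0.6,-3.4,0,0,0,0],[0,-0.6,-3.4,0,0,0,0],[0,-0.6,-3.4,0,0,0,0],[0,-0.6,-3.4,0,0,0,0],[0,-0.6,-3.4,0,0,0,0],[0,-0.6,-3.4,0,0,0,0],[0,-0.6,-3.4,0,0,0,0],[0,-0.7,-3.7,0,0,0,0],[0,0,0,0,0,0,0],[0,0,0,0,0,0,0]]}}

```text
clock: 6.55
position: [547.3, -53.1, 371.2]
ee_rot: [-0.112, 0.994, 0.0, -0.003]
contact_force: [1.0, 0.5, -1.1]
gripper_width: -0.1
```

```bash
python3 -c "
from h import *
print(read_state()['position'],read_state()['contact_force'],delta([547,-53,325]))
s=get_image('scene')['image'][120:240,230:330]
t=get_image('top')['image'][160:250,300:420]
a=cv2.resize(s,(400,480),interpolation=2);b=np.zeros((480,400,3),np.uint8);b[:300]=cv2.resize(t,(400,300),interpolation=2)
cv2.imwrite('pics/d2.png',np.hstack([a,b])[:,:,::-1])"
```

```text
[547.28068977 -53.14449023 371.17611697] [ 0.98072998  0.51116162 -1.11355282] [0.   0.02 4.62]
```

View pics/d2.png

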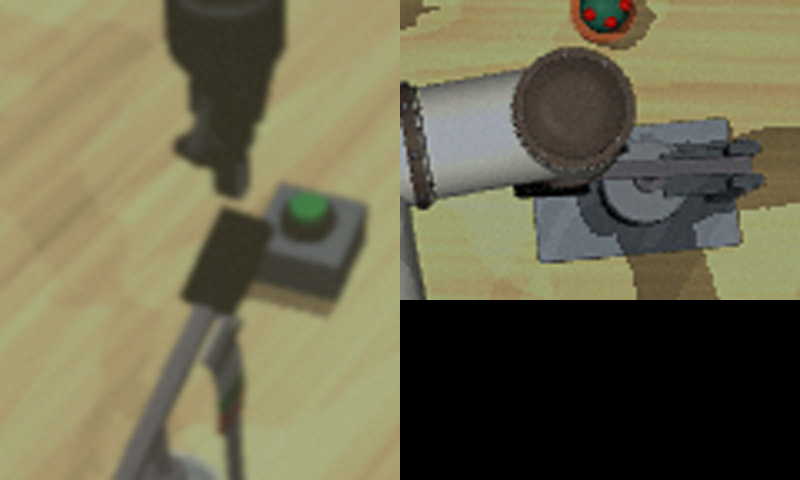

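The left view shows the fingertip at (230,190), just above the outer half of the paddle at (230,255), and the green button is up again. Now push down to just short of level.

>>> {"fn": "servo_tool", "kwargs": {"rows": [[0,0,0,2.5,0,0,0],[0,0,0,2,0,0,0],[0,0,0,1.5,0,0,0],[0,0,0,1.5,0,0,0],[0,0,0,1.5,0,0,0],[0,0,0,1.5,0,0,0],[0,0,0,1.5,0,0,0],[0,0,0,1.2,0,0,0],[0,0,0,0.8,0,0,0],[0,0,0,0.4,0,0,0],[0,0,0,0,0,0,0],[0,0,0,0,0,0,0]]}}

```text
clock: 7.85
position: [548.6, -50.1, 232.0]
ee_rot: [-0.115, 0.993, 0.0, 0.002]
contact_force: [-1.0, 4.8, 8.2]
gripper_width: 0.0
```

>>> {"fn": "servo_tool", "kwargs": {"rows": [[0,0,0,0.5,0,0,0],[0,0,0,0.5,0,0,0],[0,0,0,0.2,0,0,0],[0,0,0,0,0,0,0],[0,0,0,0,0,0,0],[0,0,0,0,0,0,0]]}}

```text
clock: 8.45
position: [548.9, -49.6, 223.8]
ee_rot: [-0.116, 0.993, -0.0, 0.004]
contact_force: [-8.4, 10.3, 21.3]
gripper_width: 0.1
```

```bash
python3 -c "
from h import *
print(read_state()['position'],read_state()['contact_force'])
s=get_image('scene')['image'][130:300,230:400]
cv2.imwrite('pics/d3.png',cv2.resize(s,(595,595),interpolation=2)[:,:,::-1])"
```

```text
[548.90307263 -49.62229894 223.7529    ] [-8.4039156  10.32397983 21.27996753]
```

View pics/d3.png

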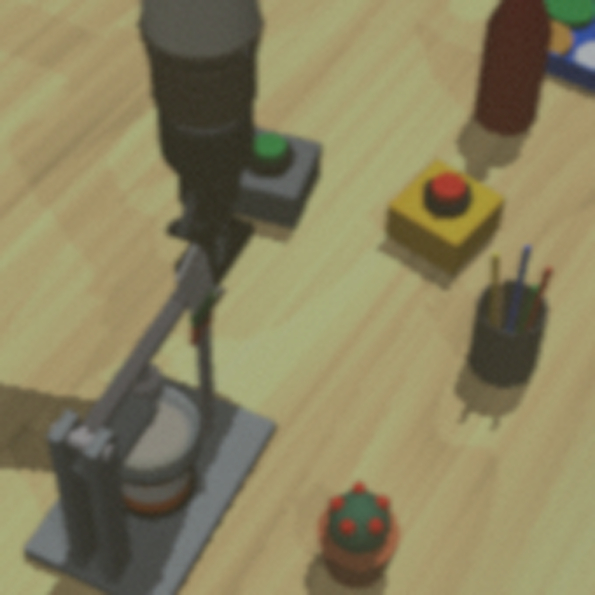

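The needle seems to be at the green, about (205,300) here. The force is more than the expected 9 N, though, so I'll take a closer look and check the moment for a second contact.

```bash
python3 -c "
from h import *
r=read_state();print(r['position'],r['contact_force'],r['wrist_torque'],r['joint_vel'].round(3))
a=np.mean([get_image('scene')['image'][180:240,265:315].astype(float) for _ in range(4)],0).clip(0,255)
a=(a*1.5).clip(0,255).astype(np.uint8)
r=read_state();print(r['position'],r['contact_force'],r['wrist_torque'])
cv2.imwrite('pics/d4.png',cv2.resize(a,None,fx=10,fy=10,interpolation=2)[:,:,::-1])"
```

```text
[548.90010764 -49.603399   223.76508283] [-8.48736559  9.9587674  21.61103491] [1.89078129 2.04011804 0.12916098] [ 0.001  0.001 -0.002  0.     0.001 -0.002]
[548.90654035 -49.59690841 223.75112366] [-8.29650692 10.9077411  21.09967017] [1.80874328 2.08994843 0.07334721]
```

View pics/d4.png

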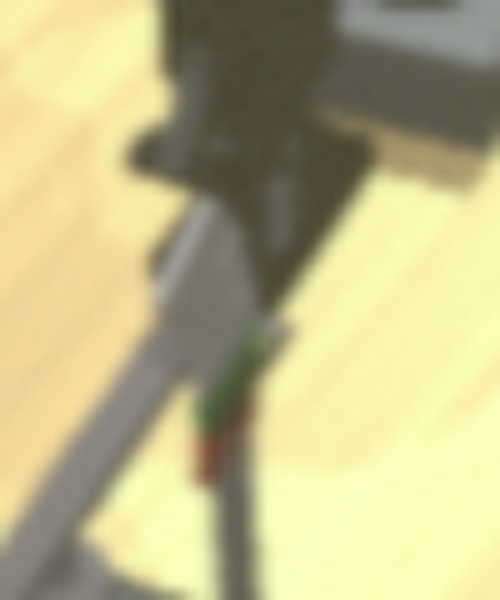

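The light scale plate at (210,290) ends right at the gripper's left knuckle at (160,150). The +y/−x side forces fit the knuckle resting on the scale's top. I'll ease up 10 mm, slide 16 mm outward along the paddle, and press again.

>>> {"fn": "servo_tool", "kwargs": {"rows": [[0,0,0,-0.5,0,0,0],[0,0,0,-0.7,0,0,0],[0,0.1,0.5,0,0,0,0],[0,0,0.6,0,0,0,0],[0,0,0.5,0,0,0,0],[0,0,0,0,0,0,0],[0,0,0,0,0,0,0]]}}

```text
clock: 9.4
position: [544.6, -36.8, 232.6]
ee_rot: [-0.115, 0.993, -0.001, 0.003]
contact_force: [1.0, -2.6, 6.1]
gripper_width: -0.0
```

>>> {"fn": "servo_tool", "kwargs": {"rows": [[0,0,0,0.5,0,0,0],[0,0,0,0.4,0,0,0],[0,0,0,0,0,0,0],[0,0,0,0,0,0,0]]}}

```text
clock: 9.8
position: [544.6, -36.2, 223.5]
ee_rot: [-0.115, 0.993, -0.001, 0.003]
contact_force: [-0.2, 0.5, 7.6]
gripper_width: -0.2
```

The force is now a clean 8 N, straight up. Tip height puts the lever near 0.43, so I'll go 4 mm further to centre it and hold.

>>> {"fn": "servo_tool", "kwargs": {"rows": [[0,0,0,0.4,0,0,0],[0,0,0,0,0,0,0],[0,0,0,0,0,0,0],[0,0,0,0,0,0,0],[0,0,0,0,0,0,0],[0,0,0,0,0,0,0],[0,0,0,0,0,0,0],[0,0,0,0,0,0,0],[0,0,0,0,0,0,0],[0,0,0,0,0,0,0]]}}

```text
clock: 10.8
position: [544.5, -36.1, 219.7]
ee_rot: [-0.115, 0.993, -0.001, 0.003]
contact_force: [-0.0, -0.1, 7.7]
gripper_width: 0.1
```

```bash
python3 -c "
from h import *
r=read_state();print(r['position'],r['contact_force'],r['wrist_torque'])
im=get_image('scene')['image'];t=get_image('top')['image']
a=(im[185:245,265:315]*1.5).clip(0,255).astype(np.uint8)
cv2.imwrite('pics/d5.png',np.hstack([cv2.resize(a,(400,480),interpolation=2),cv2.resize(t[130:280,170:295],(400,480),interpolation=2)])[:,:,::-1])"
```

```text
[544.52931636 -36.08367659 219.66025847] [-0.02595036 -0.14429063  7.66528983] [-0.11071803  0.00590418 -0.01752472]
```

View pics/d5.png

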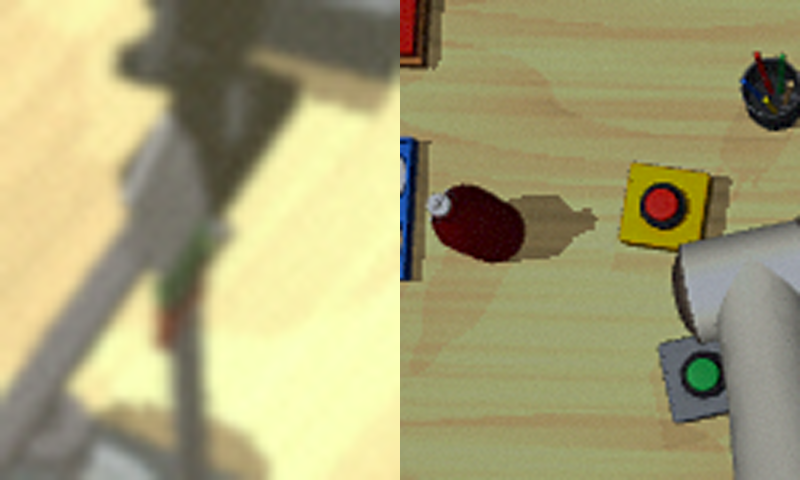

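The handle arm meets the scale beside the green band at (185,265), with the red below it, and both buttons are up. Tip z is 208.7 mm against 208 for level, giving a lever of about 0.447. Handing in.

```bash
python3 -c "
from h import *
print(job_done(),read_state()['contact_force'],read_state()['position'])"
```

```text
the job is handed in; nothing more can be done
the job is handed in; nothing more can be done
```

The job is handed in with the arm still holding the handle down in the green. It took about 11 s on the robot's clock.

- **Green button:** I pushed it with the closed fingertips until it bottomed, when the force jumped from 6 N to 17 N over 0.3 mm. The next pictures show it up again. The arm never went near the red button, and it looks up in the last picture.
- **First push on the handle:** this read about 21 N instead of 9 N, with side forces, most likely because the gripper's knuckle was resting on the top of the scale. I eased up about 10 mm, slid about 16 mm outward along the paddle and pressed again. That removed the extra force.
- **Final hold:** the fingertip stood at 208.7 mm against 208 mm for a level handle, which puts the lever at about 0.447 rad (green is 0.39 to 0.51). The force was a steady 7.7 N straight up for about 1 s.

The needle is too thin to read in the pictures, so the lever angle comes from the fingertip height. I checked the loose things only by eye. The bottle and pencil pot look undisturbed in the last picture, and the cactus in an earlier one. The three jars were out of the later pictures, but the arm stayed well clear of them.

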